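Catch the falling case lid and let it down softly

TASK

The black hinged case on the metal riser stands open with its lid upright. Tip the lid forward past its balance with a fingertip, catch it from underneath on the fingers while it is still well open so that it comes to rest on them for a moment, then lower it fully shut without letting it drop and move clear. Touch only: do not grip the lid or push hard on it, and leave everything else on the bench where it is.

Things in the scene. Friction and masses are not known exactly. Their poses are not given: they have to be found in the camera images.
- case_stand: Fixed metal riser 45 mm tall with a black case (100 deep x 150 wide x 35 mm tall when shut) fixed on top. Origin: centre of the riser's foot, on the bench; z up, -x is the front (tab side, turned to the robot's left), +x the hinge side. Case front wall at x = -0.051, sides at y = +-0.075, shut top at z = 0.080. Nothing of the riser sticks out past the case; in front of it the bench is empty.
- case_lid (a joint): Lid angle, rad: 0 shut, grows as it opens, stop at 1.75. Starts 1.42 to 1.54, about upright, and stays there by slight friction; below about 1.25 it falls shut by itself. About 70 g, with viscous drag in the hinge: from 1.15 it takes about 2.5 to 4 s to fall shut and lands at 0.5 to 0.8 rad/s, which counts as dropped. Under 0.5 N at the tab moves it or holds it up.
- lid_hinge (a point): Middle of the fixed hinge line, 69 mm above the bench and 53 mm behind (+x) the riser's centre. Axes as case_stand; the hinge line runs along y. The lid is 150 mm wide, its front edge 104 mm from the hinge line.
- tab_tip (a point): Middle of the outer end of the black thumb tab; moves with the lid. Tab: 34 mm wide, 3 mm thick (5 mm at the rounded end), sticks out 30 mm from the lid's front edge in the lid's plane. Tip 134.5 mm from the hinge along the lid, 3.5 mm off towards its top face. Shut: 73 mm above the bench, 31 mm ahead of the front wall, with room for fingers under it. Upright: at the top, 203 mm up.
- solder_spool: reel of solder, 52 mm wide, 32 mm tall, loose, standing beside the case, on its far side from the robot; leave alone. Origin at the centre of its underside.
- vial_amber: white-capped vial, 25 mm wide, 51 mm tall, loose, standing beside the case, on the side nearer the robot; leave alone. Origin at the centre of its underside.
- loupe: black eyeglass loupe, 37 mm wide, 35 mm tall, loose, behind the case's hinge; leave alone. Origin at the centre of its underside.
- driver_red: screwdriver with red handle, 13x162x13 mm, lying loose to the right; leave alone. Origin at the centre of its underside.
- flush_cutter: cutting pliers with red handles, 52x126x10 mm, lying loose to the right, farther off; leave alone. Origin at the centre of its underside.

How it is judged:
By the outcome, as a careful person would: the job done as asked, in the order asked, and still so for the second after the job is handed in, with the robot touching nothing.
It also fails if it takes over 51 s, if anything falls off the work surface, if the arm or the gripper's body presses on something with over 40 N, if the wrist force passes 120 N, or if a joint passes its speed limit or range.

ROBOT

A 6-joint arm with a two-finger parallel gripper is mounted at the origin on a cart in front of the work surface, level with it; the furniture and walls round the work are solid. World frame = base frame: x ahead of the robot, y to its left, z up, the work surface at z = 0. Lengths are in m, angles in rad, forces in N, time in s.
With the tool pointing down it reaches from about 0.35 to 0.775 m from the base axis. Payload 7.3 kg.
Tool frame: the origin (TCP) lies at the very end of the fingers, on their centre line; the grasp point (between the pads) lies 19 mm behind it (robot.hold_point_z is the distance from the TCP to the grasp point, in m); z points along the fingers, y is the direction in which the jaws open and shut (so a half turn about z gives the same grasp; the last joint's range is limited). The gripper opens to 92 mm and grips with 3 to 60 N. Pads are 19 mm wide; open, the fingers measure 130 mm over their backs; the gripper's body (75 mm by 190 mm) begins 47 mm behind the grasp point.
Start: joints at [-1.413, 0.342, 1.524, -0, 1.275, -0.146], TCP at [0.157, -0.501, 0.227] pointing down, gripper open.
Joint ranges: [-2.53, 2.53], [-0.77, 2.02], [0.04, 2.7], [-1, 4.14], [0.28, 2.66], [-3.11, 3.11]. Speed limits (rad/s): [2.57, 2.57, 3.14, 3.14, 3.14, 3.14].

INTERFACE

Orientations are given as [roll, pitch, yaw] about the fixed x, y, z axes, in that order (R = Rz(yaw) Ry(pitch) Rx(roll)).
In Python, from cell import monitor, viewer, robot gives the robot as it stands.
- The arm moves only by the tool move_arm, never from a script. Its argument "deltas" is a list of rows, each an object of numbers: "x", "y", "z": the shift along the tool's x, y, z in m; "wx", "wy", "wz": the turn, a rotation vector about the tool's x, y, z in degrees; "hand": the opening, from 0 (shut) to 1 (fully open). In form: [{"x": .., "y": .., "z": .., "wx": .., "wy": .., "wz": .., "hand": ..}, ...]. A call has 1 to 8 rows; each row is the pose to reach, as a shift and turn from the pose commanded when the call began, along the tool's axes at that moment; what a row does not reach only later rows make up. A row lasts 1/8 s, in which the tool goes at most 62.5 mm and 10.7 degrees, less where a joint would pass 70% of its speed; a pose out of reach is approached as far as the arm can. A call with a gripper value outside its range is refused whole. The fingers move at their own pace and stop on an object; "grip_force" is the grip in N (left out, the last holds). Time passes only in rows, so rows that repeat a pose let the fingers close. It gives the time, the measured TCP pose, the force and the opening at its end, in the units of the state.
- monitor.observe(): the state, without advancing time (a new reading comes with each control period).
- viewer.read_camera(name): name is "scene" or "top"; returns the picture (480x640x3 uint8, red, green, blue); there is no depth.
- viewer.camera_params(name): a dict with "camera_matrix" (3x3 intrinsics, pixels), "k1" (the pictures are not rectified: a ray, as slopes to the right and down, at radius r is drawn at 1 + k1 r^2 times it, then the intrinsics apply), "R" (3x3) and "t" (3): a world point X has camera coordinates R X + t. Camera axes: x right, y down, z forward; pixel columns grow to the right and rows downward; lengths in m; the calibration is good to about 2 mm. A picture is of the moment at which its call begins. camera_params takes no time and is no camera call.
- robot.hand_in(): hands the job in, once; it reports no verdict.
The state is a dict: "time": time; "qpos": joint angles; "qvel": joint speeds; "joint_efforts": joint torques, N m; "tool_pos": TCP position; "tool_rot": TCP orientation; "contact_force": force on the tool from outside, world axes, zero at the start; "torque": the same for the moment, N m; "opening": finger opening in m.
Only numpy, scipy, OpenCV 4.12 (cv2) and the standard library are available. Lean on these libraries where they do the work, as an engineer would, in place of code of your own. Each camera call takes 0.05 s, during which the arm holds its last target. There are 200 camera calls.

## Working session

There is one attempt and no reset: what is moved stays moved. The work goes in short steps, Python scripts to look and compute and a tool call to move; the robot and the scene stay as the last step left them, time stands still between calls to the robot, and variables do not carry over. Pictures are saved under pics/ and viewed, about 8 in all and at most 12, crops included, and the job is handed in when it is done.

Besides the shell and the picture viewer there is one more tool, called as name([rows], argument=value, ...), one row to a line, values as JSON. move_arm: Moves the arm, as the interface text tells. Its arguments: {"type":"object","properties":{"deltas":{"type":"array","items":{"type":"object","properties":{"x":{"type":"number"},"y":{"type":"number"},"z":{"type":"number"},"wx":{"type":"number"},"wy":{"type":"number"},"wz":{"type":"number"},"hand":{"type":"number"}}}},"grip_force":{"type":"number"}},"required":["deltas"]}

```bash
mkdir -p pics; cat > h.py <<'E'
import numpy as np, cv2
from cell import monitor, viewer, robot
def shot(n,f):
    im=viewer.read_camera(n); cv2.imwrite('pics/'+f,cv2.cvtColor(im,cv2.COLOR_RGB2BGR)); return im
def ray(n,u,v):
    p=viewer.camera_params(n);K=np.array(p['camera_matrix']);R=np.array(p['R']);t=np.array(p['t'])
    d=np.array([p['k1'],0,0,0,0],float)
    s=cv2.undistortPoints(np.array([[[u,v]]],float),K,d)[0,0]
    return -R.T@t, R.T@np.array([s[0],s[1],1])
def onz(n,u,v,z):
    c,d=ray(n,u,v); return c+d*(z-c[2])/d[2]
def tri(a,b):
    c1,d1=ray('scene',*a);c2,d2=ray('top',*b)
    s=np.linalg.lstsq(np.c_[d1,-d2],c2-c1,rcond=None)[0]
    p,q=c1+s[0]*d1,c2+s[1]*d2; return (p+q)/2,np.linalg.norm(p-q)
def proj(n,X):
    p=viewer.camera_params(n)
    return cv2.projectPoints(np.array([X],float),cv2.Rodrigues(np.array(p['R'],float))[0],np.array(p['t'],float),np.array(p['camera_matrix'],float),np.array([p['k1'],0,0,0,0],float))[0].ravel()
E
python3 - <<'E'
from h import *
shot('scene','s1.png');shot('top','t1.png')
for n in('scene','top'): 
    c,d=ray(n,320,240);print(n,c,d)
print(monitor.observe())
E
```

```text
scene [ 0.09437022 -1.00295099  0.65837231] [ 0.42480783  0.6804644  -0.59710052]
top [ 0.48295836 -0.30622538  0.90849271] [ 0.07137657 -0.03245758 -0.99696747]
{'time': 0.1, 'qpos': array([-1.41299167e+00,  3.42640417e-01,  1.52490223e+00, -1.84334546e-05,
        1.27538668e+00, -1.45998278e-01]), 'qvel': array([-1.64836382e-04, -2.32301885e-03, -2.31137616e-03,  6.19183486e-05,
        7.07591441e-04,  2.29398946e-04]), 'joint_efforts': array([ 1.99156682e-03, -4.32004595e+01, -2.44694388e+01,  7.19929347e-02,
        5.25773491e-02, -3.77296146e-05]), 'tool_pos': array([ 0.15701527, -0.50060232,  0.22612773]), 'tool_rot': array([-3.14026764e+00, -1.77019057e-04,  3.03808193e-01]), 'contact_force': array([-0.56236948,  0.64214558,  0.11268341]), 'torque': array([0.015916  , 0.01499446, 0.05205257]), 'opening': 0.0919683819117278}
```

View pics/s1.png

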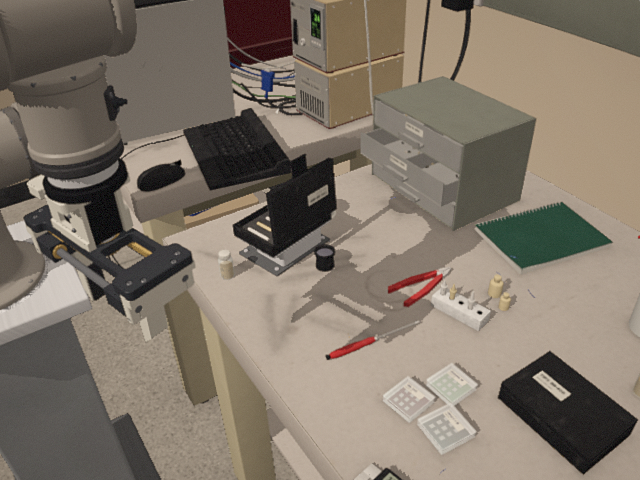

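View pics/t1.png

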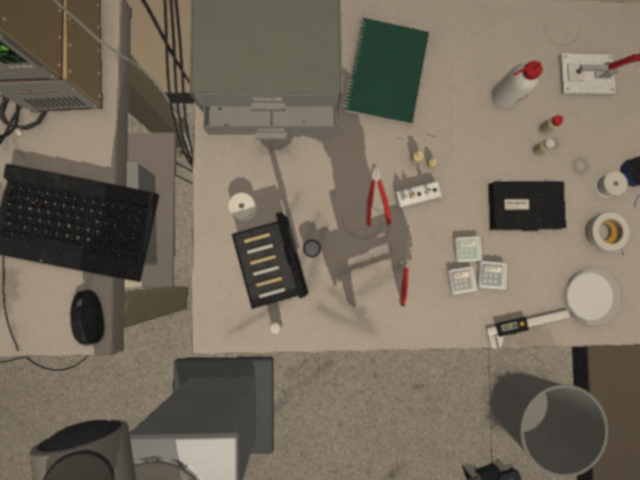

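The case sits at about (268,262) in the top view, with its front to image left (+y). In the scene view the lid is upright and the tab is at about (299,160). I'll zoom in on both views.

```bash
python3 - <<'E'
from h import *
s=cv2.imread('pics/s1.png')[140:300,205:355];t=cv2.imread('pics/t1.png')[180:340,205:355]
f=lambda a:cv2.resize(cv2.convertScaleAbs(a,alpha=1.6,beta=15),None,fx=3.7,fy=3.7,interpolation=cv2.INTER_CUBIC)[:,:398*2]
a=np.vstack([np.hstack([cv2.resize(f(s),(400,427)),cv2.resize(f(t),(400,427))])])
cv2.imwrite('pics/z1.png',a)
for n,u,v,z in[('top',233,235,.067),('top',252,306,.067),('top',286,215,.17),('top',306,295,.17),('top',312,248,.035),('top',276,328,.051),('top',242,206,.032)]:print(n,u,v,onz(n,u,v,z).round(4))
E
```

```text
top 233 235 [ 0.5542 -0.1667  0.067 ]
top 252 306 [ 0.4185 -0.203   0.067 ]
top 286 215 [ 0.5788 -0.273   0.17  ]
top 306 295 [ 0.4435 -0.3058  0.17  ]
top 312 248 [ 0.5296 -0.3185  0.035 ]
top 276 328 [ 0.3744 -0.2472  0.051 ]
top 242 206 [ 0.6155 -0.1787  0.032 ]
```

View pics/z1.png

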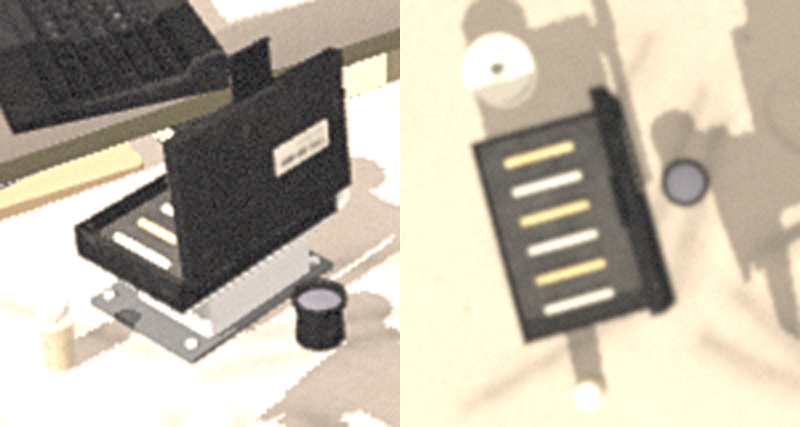

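```bash
cat >> h.py <<'E'
F1=onz('top',232.4,233.6,.068);F2=onz('top',251.9,307.9,.068)
cy=F1-F2; L=np.linalg.norm(cy); cy/=L; cx=np.array([cy[1],-cy[0],0.]); cz=np.array([0,0,1.])
C=(F1+F2)/2+.051*cx; C[2]=0; H=C+.053*cx+.069*cz
Cm=np.c_[cx,cy,cz]
def toc(X): return Cm.T@(np.asarray(X)-C)
E
python3 - <<'E'
from h import *
print('L',L,'C',C,'cx',cx,'bearing cy',np.degrees(np.arctan2(cy[1],cy[0])))
c,d=ray('scene',298.75,160.25)
s=-((c-C)@cy)/(d@cy);P=toc(c+s*d);print('tab',P,'ang',np.arctan2(P[2]-.069,-(P[0]-.053)),np.hypot(P[2]-.069,P[0]-.053))
for X in [(-.051,-.075,.068),(.053,-.075,.069),(.053,.075,.069)]:print(proj('scene',C+Cm@np.array(X)))
print([a for a in dir(robot) if a[0]!='_'])
E
```

```text
L 0.14656890261416333 C [ 0.4988693  -0.23368601  0.        ] cx [ 0.25388322 -0.96723488  0.        ] bearing cy 14.70742052472133
tab [ 4.65227512e-02 -7.45931095e-17  1.97280397e-01] ang 1.5203462758378024 0.12844382042243876
[232.11783936 224.02658884]
[273.36225013 247.11118497]
[333.46272303 208.62990929]
['IKError', 'hand_in', 'hold_point_z']
```

move_arm([
  {"z":-0.06},
  {"x":0.03,"y":-0.03,"z":-0.12,"wz":-8},
  {"x":0.08,"y":-0.065,"z":-0.125,"wz":-18,"hand":0},
  {"x":0.12,"y":-0.1,"z":-0.125,"wz":-28,"hand":0},
  {"x":0.16,"y":-0.135,"z":-0.125,"wz":-38,"hand":0},
  {"x":0.21,"y":-0.17,"z":-0.125,"wz":-48,"hand":0},
  {"x":0.25,"y":-0.205,"z":-0.125,"wz":-58,"hand":0},
  {"x":0.29,"y":-0.24,"z":-0.125,"wz":-66,"hand":0},
])

```text
schema error: expected keys x, y, z, wx, wy, wz, hand
```

move_arm([
  {"x":0,"y":0,"z":-0.06,"wx":0,"wy":0,"wz":0,"hand":1},
  {"x":0.03,"y":-0.03,"z":-0.12,"wx":0,"wy":0,"wz":-8,"hand":1},
  {"x":0.08,"y":-0.065,"z":-0.125,"wx":0,"wy":0,"wz":-18,"hand":0},
  {"x":0.12,"y":-0.1,"z":-0.125,"wx":0,"wy":0,"wz":-28,"hand":0},
  {"x":0.16,"y":-0.135,"z":-0.125,"wx":0,"wy":0,"wz":-38,"hand":0},
  {"x":0.21,"y":-0.17,"z":-0.125,"wx":0,"wy":0,"wz":-48,"hand":0},
  {"x":0.25,"y":-0.205,"z":-0.125,"wx":0,"wy":0,"wz":-58,"hand":0},
  {"x":0.29,"y":-0.24,"z":-0.125,"wx":0,"wy":0,"wz":-66,"hand":0},
])

```text
time: 1.1
tool_pos: [0.3625, -0.1835, 0.3515]
tool_rot: [-3.141, -0.0, 1.461]
contact_force: [0.5, -1.0, 0.3]
opening: 0.0363
```

move_arm([
  {"x":0.04,"y":0.03,"z":0,"wx":0,"wy":0,"wz":-7,"hand":0},
  {"x":0.08,"y":0.065,"z":0,"wx":0,"wy":0,"wz":-14,"hand":0},
  {"x":0.115,"y":0.095,"z":0,"wx":0,"wy":0,"wz":-21,"hand":0},
  {"x":0.115,"y":0.095,"z":0,"wx":0,"wy":0,"wz":-21,"hand":0},
])

```text
time: 1.6
tool_pos: [0.4708, -0.0798, 0.3507]
tool_rot: [-3.14, -0.001, 1.827]
contact_force: [0.3, -1.2, 0.1]
opening: 0.0008
```

move_arm([
  {"x":0,"y":0,"z":0,"wx":0,"wy":-10,"wz":0,"hand":0},
  {"x":0,"y":0,"z":0,"wx":0,"wy":-20,"wz":0,"hand":0},
  {"x":0,"y":0,"z":0,"wx":0,"wy":-30,"wz":0,"hand":0},
  {"x":0,"y":0,"z":0,"wx":0,"wy":-40,"wz":0,"hand":0},
  {"x":0,"y":0,"z":0,"wx":0,"wy":-45,"wz":0,"hand":0},
  {"x":0,"y":0,"z":0,"wx":0,"wy":-45,"wz":0,"hand":0},
])

```text
time: 2.35
tool_pos: [0.4688, -0.0815, 0.3506]
tool_rot: [-3.137, 0.785, 1.826]
contact_force: [0.8, -0.4, -0.3]
opening: 0.0002
```

```bash
python3 - <<'E'
from h import *
from scipy.spatial.transform import Rotation as Ro
shot('scene','s2.png')
o=monitor.observe();print(o['time'],o['qpos'].round(3),o['contact_force'])
R=Ro.from_euler('xyz',o['tool_rot']).as_matrix();print('tcp case',toc(o['tool_pos']).round(4));print((Cm.T@R).round(3))
E
```

```text
2.4 [ 0.14   0.149  1.694 -0.815  1.303  0.118] [-0.27570061 -1.01540679  0.31602231]
tcp case [-0.1543  0.0098  0.3514]
[[-0.708  0.005  0.706]
 [ 0.003  1.    -0.004]
 [-0.706 -0.001 -0.708]]
```

View pics/s2.png

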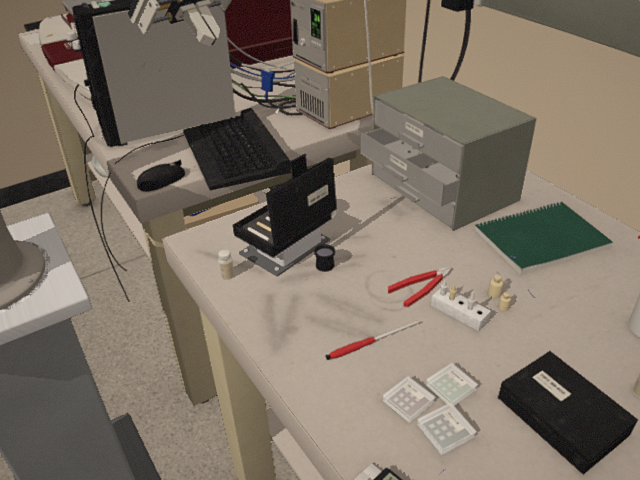

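The tilt works: the tool now points down towards the hinge at 45°. Next I'll go over the top to just behind the tab.

move_arm([
  {"x":-0.043,"y":-0.003,"z":0.043,"wx":0,"wy":0,"wz":0,"hand":0},
  {"x":-0.086,"y":-0.006,"z":0.086,"wx":0,"wy":0,"wz":0,"hand":0},
  {"x":-0.13,"y":-0.01,"z":0.13,"wx":0,"wy":0,"wz":0,"hand":0},
  {"x":-0.172,"y":-0.01,"z":0.172,"wx":0,"wy":0,"wz":0,"hand":0},
  {"x":-0.14,"y":-0.01,"z":0.205,"wx":0,"wy":0,"wz":0,"hand":0},
  {"x":-0.108,"y":-0.01,"z":0.237,"wx":0,"wy":0,"wz":0,"hand":0},
  {"x":-0.085,"y":-0.01,"z":0.26,"wx":0,"wy":0,"wz":0,"hand":0},
  {"x":-0.065,"y":-0.01,"z":0.28,"wx":0,"wy":0,"wz":0,"hand":0},
])

```text
time: 3.4
tool_pos: [0.5232, -0.3219, 0.2071]
tool_rot: [-3.136, 0.762, 1.821]
contact_force: [-0.5, -0.3, 0.6]
opening: 0.0002
```

```bash
python3 - <<'E'
from h import *
a=viewer.read_camera('scene')[:,:,::-1];b=viewer.read_camera('top')[:,:,::-1]
f=lambda i,y,x:cv2.resize(cv2.convertScaleAbs(i[y:y+160,x:x+150],alpha=1.6,beta=15),(400,427),interpolation=cv2.INTER_CUBIC)
cv2.imwrite('pics/z2.png',np.hstack([f(a,110,220),f(b,180,205)]))
o=monitor.observe();print(o['time'],o['qpos'].round(3),toc(o['tool_pos']).round(4),o['tool_rot'])
E
```

```text
3.5 [-0.385  0.388  1.787 -0.995  0.73   0.059] [0.0918 0.002  0.2075] [-3.13569623  0.76322055  1.82229353]
```

View pics/z2.png

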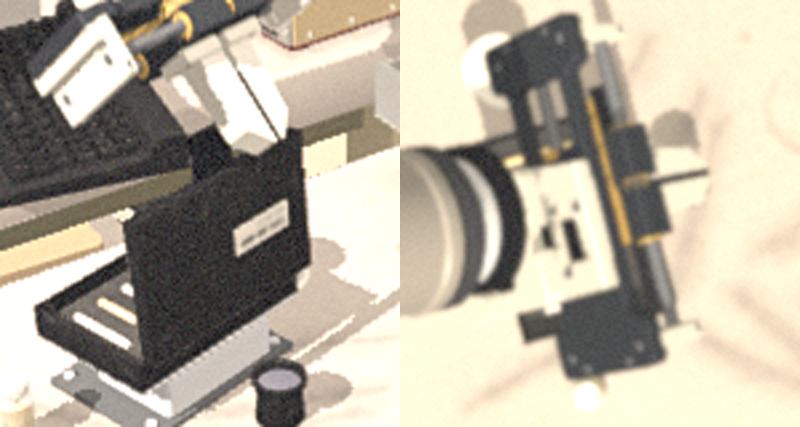

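The tip is just behind the tab, but joint 4 is at its limit. I'll make the tool steeper before nudging.

move_arm([
  {"x":0.0,"y":0,"z":0.0,"wx":0,"wy":6,"wz":0,"hand":0},
  {"x":0.0035,"y":0,"z":0.0035,"wx":0,"wy":12,"wz":0,"hand":0},
  {"x":0.0035,"y":0,"z":0.0035,"wx":0,"wy":12,"wz":0,"hand":0},
])

```text
time: 3.88
tool_pos: [0.5252, -0.3228, 0.2064]
tool_rot: [3.14, 0.559, 1.817]
contact_force: [0.4, -0.1, 0.9]
opening: 0.0004
```

```bash
cat >> h.py <<'E'
def st():
    from scipy.spatial.transform import Rotation as Ro
    o=monitor.observe();R=Cm.T@Ro.from_euler('xyz',o['tool_rot']).as_matrix()
    print(o['time'],'q',o['qpos'].round(3),'case',toc(o['tool_pos']).round(4),'F',(Cm.T@o['contact_force']).round(2));print(R.round(3))
E
python3 -c "from h import *;st()"
```

```text
3.875 q [-0.469  0.381  1.67  -0.595  0.794 -0.354] case [0.0929 0.0028 0.2064] F [0.22 0.34 0.85]
[[-0.848  0.01   0.531]
 [ 0.009  1.    -0.004]
 [-0.531  0.001 -0.848]]
```

move_arm([
  {"x":0.007,"y":-0.003,"z":0.011,"wx":0,"wy":0,"wz":0,"hand":0},
  {"x":0.024,"y":-0.003,"z":0.0004,"wx":0,"wy":0,"wz":0,"hand":0},
  {"x":0.028,"y":-0.003,"z":-0.0023,"wx":0,"wy":0,"wz":0,"hand":0},
  {"x":0.0323,"y":-0.003,"z":-0.005,"wx":0,"wy":0,"wz":0,"hand":0},
  {"x":0.0366,"y":-0.003,"z":-0.0076,"wx":0,"wy":0,"wz":0,"hand":0},
  {"x":0.041,"y":-0.003,"z":-0.0102,"wx":0,"wy":0,"wz":0,"hand":0},
  {"x":0.045,"y":-0.003,"z":-0.013,"wx":0,"wy":0,"wz":0,"hand":0},
  {"x":0.045,"y":-0.003,"z":-0.013,"wx":0,"wy":0,"wz":0,"hand":0},
])

```text
time: 4.88
tool_pos: [0.5101, -0.2774, 0.1908]
tool_rot: [-3.138, 0.555, 1.822]
contact_force: [0.5, 0.1, 1.1]
opening: 0.0007
```

```bash
python3 - <<'E'
from h import *
a=viewer.read_camera('scene')[:,:,::-1]
cv2.imwrite('pics/z3.png',cv2.resize(cv2.convertScaleAbs(a[110:270,220:370],alpha=1.6,beta=15),(560,597),interpolation=cv2.INTER_CUBIC))
st()
for th in(1.5,1.4,1.3,1.2):
  print(th,[((proj('scene',C+Cm@np.array([.053-.104*np.cos(th)+.011*np.sin(th),y,.069+.104*np.sin(th)+.011*np.cos(th)]))-[220,110])*3.733).round() for y in(-.075,.075)])
E
```

```text
4.925 q [-0.399  0.356  1.758 -0.642  0.781 -0.24 ] case [ 0.0453 -0.0002  0.1908] F [-0.17  0.23 -0.17]
[[-0.85   0.008  0.527]
 [ 0.005  1.    -0.006]
 [-0.527 -0.003 -0.85 ]]
1.5 [array([188., 314.]), array([427., 179.])]
1.4 [array([170., 306.]), array([410., 172.])]
1.3 [array([154., 300.]), array([393., 167.])]
1.2 [array([138., 296.]), array([377., 165.])]
```

View pics/z3.png

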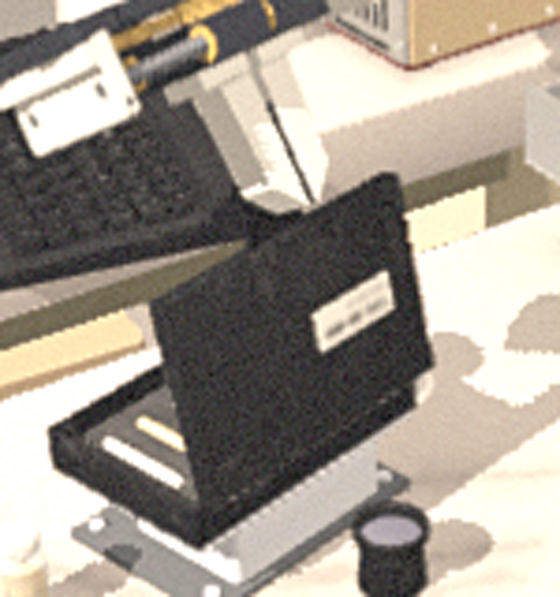

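The lid is at about 1.30 rad and the finger is behind the tab. Next call: nudge past balance, hop over, and go in under the tab.

move_arm([
  {"x":0.0065,"y":0,"z":-0.003,"wx":0,"wy":0,"wz":0,"hand":0},
  {"x":0.0145,"y":0,"z":-0.0055,"wx":0,"wy":0,"wz":0,"hand":0},
  {"x":-0.022,"y":0,"z":-0.045,"wx":0,"wy":0,"wz":0,"hand":0},
  {"x":0.0125,"y":0,"z":-0.084,"wx":0,"wy":0,"wz":0,"hand":0},
  {"x":0.0645,"y":0,"z":-0.105,"wx":0,"wy":-5,"wz":0,"hand":0},
  {"x":0.116,"y":0,"z":-0.078,"wx":0,"wy":-10,"wz":0,"hand":0},
  {"x":0.133,"y":0,"z":-0.041,"wx":0,"wy":-10,"wz":0,"hand":0},
  {"x":0.11,"y":0,"z":-0.021,"wx":0,"wy":-10,"wz":0,"hand":0},
])

```text
time: 5.92
tool_pos: [0.4855, -0.1706, 0.154]
tool_rot: [-3.122, 0.709, 1.831]
contact_force: [0.8, 0.0, 0.9]
opening: 0.0005
```

```bash
python3 - <<'E'
from h import *
a=viewer.read_camera('scene')[:,:,::-1]
cv2.imwrite('pics/z4.png',cv2.resize(cv2.convertScaleAbs(a[110:270,220:370],alpha=1.6,beta=15),(560,597),interpolation=cv2.INTER_CUBIC))
st()
for th in(1.3,1.2,1.1,1,.9,.8,.7,.6):
  print(th,[((proj('scene',C+Cm@np.array([.053-.104*np.cos(th)+.011*np.sin(th),y,.069+.104*np.sin(th)+.011*np.cos(th)]))-[220,110])*3.733).round() for y in(-.075,.075)])
E
```

```text
5.975 q [-0.11   0.386  1.943 -0.997  0.824  0.352] case [-0.0601  0.0044  0.1564] F [2.67 0.59 1.49]
[[-0.757  0.012  0.654]
 [ 0.001  1.    -0.017]
 [-0.654 -0.012 -0.756]]
1.3 [array([154., 300.]), array([393., 167.])]
1.2 [array([138., 296.]), array([377., 165.])]
1.1 [array([122., 294.]), array([361., 164.])]
1 [array([108., 295.]), array([346., 166.])]
0.9 [array([ 95., 298.]), array([333., 170.])]
0.8 [array([ 83., 303.]), array([320., 175.])]
0.7 [array([ 73., 310.]), array([309., 183.])]
0.6 [array([ 64., 319.]), array([298., 192.])]
```

View pics/z4.png

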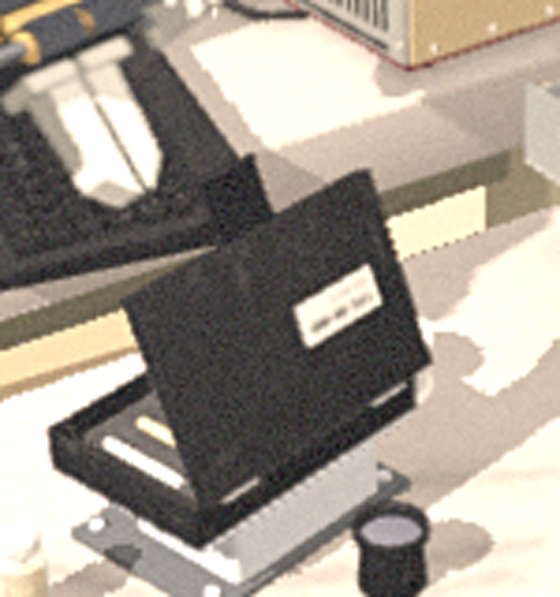

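The lid is at about 1.12 rad and falling, with the finger in front of it. I'll move under it, yawing 20° to take joint 4 off its limit.

move_arm([
  {"x":-0.006,"y":-0.002,"z":0.005,"wx":5,"wy":0,"wz":6,"hand":0},
  {"x":-0.012,"y":-0.004,"z":0.011,"wx":10,"wy":0,"wz":11.5,"hand":0},
  {"x":-0.018,"y":-0.004,"z":0.017,"wx":13,"wy":0,"wz":15,"hand":0},
  {"x":-0.018,"y":-0.004,"z":0.017,"wx":13,"wy":0,"wz":15,"hand":0},
  {"x":-0.018,"y":-0.004,"z":0.017,"wx":13,"wy":0,"wz":15,"hand":0},
  {"x":-0.018,"y":-0.004,"z":0.017,"wx":13,"wy":0,"wz":15,"hand":0},
  {"x":-0.018,"y":-0.004,"z":0.017,"wx":13,"wy":0,"wz":15,"hand":0},
  {"x":-0.018,"y":-0.004,"z":0.017,"wx":13,"wy":0,"wz":15,"hand":0},
])

```text
time: 6.98
tool_pos: [0.4895, -0.1982, 0.1571]
tool_rot: [-3.131, 0.717, 1.475]
contact_force: [-0.1, 0.5, 0.6]
opening: 0.0004
```

```bash
cat > look.py <<'E'
import sys
from h import *
a=viewer.read_camera('scene')[:,:,::-1]
cv2.imwrite('pics/'+sys.argv[1],cv2.resize(cv2.convertScaleAbs(a[110:270,220:370],alpha=1.6,beta=15),(560,597),interpolation=cv2.INTER_CUBIC))
st()
E
python3 look.py z5.png
```

```text
7.025 q [-0.131  0.491  1.75  -0.845  1.072  0.457] case [-3.670e-02 -1.000e-04  1.571e-01] F [ 0.13 -0.02  0.05]
[[-0.708  0.352  0.613]
 [ 0.26   0.936 -0.237]
 [-0.657 -0.008 -0.754]]
```

View pics/z5.png

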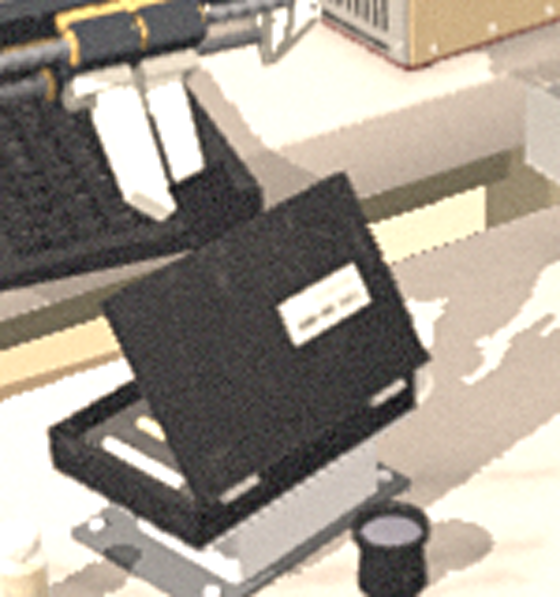

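```bash
python3 - <<'E'
from h import *
P=lambda X:((proj('scene',C+Cm@np.array(X))-[220,110])*3.733).round()
th=.97
for r in(.104,.1345):
  for y in(-.017,.017):print('tab',r,y,P([.053-r*np.cos(th),y,.069+r*np.sin(th)]))
print('tcp',P([-.037,0,.157]));print('finger up 40mm',P([-.037-.04*.613,.0095,.157+.04*.754]))
E
python3 look.py z6.png
```

```text
tab 0.104 -0.017 [188. 249.]
tab 0.104 0.017 [242. 220.]
tab 0.1345 -0.017 [157. 187.]
tab 0.1345 0.017 [212. 159.]
tcp [168. 208.]
finger up 40mm [141. 126.]
7.075 q [-0.131  0.491  1.75  -0.845  1.072  0.457] case [-3.66e-02 -1.00e-04  1.57e-01] F [-0.46 -0.38  0.11]
[[-0.708  0.352  0.613]
 [ 0.26   0.936 -0.237]
 [-0.657 -0.008 -0.754]]
```

View pics/z6.png

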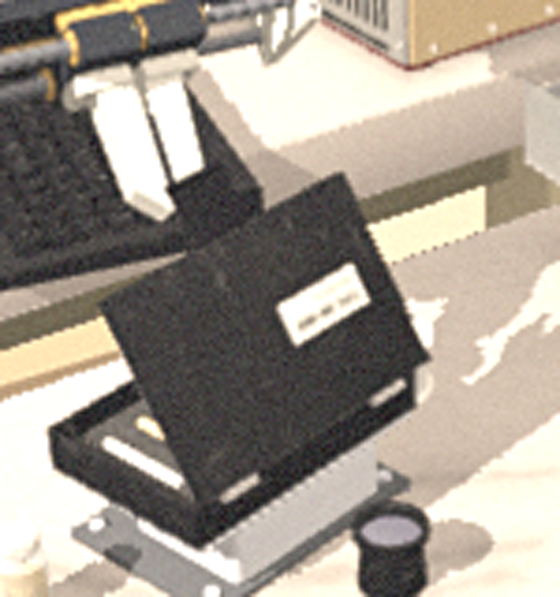

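The lid is at about 0.97 rad and still sinking slowly; I estimate a gap of about 15 mm above the fingertips. I'll wait here and track the angle numerically from the label.

move_arm([
  {"x":0,"y":0,"z":0,"wx":0,"wy":0,"wz":0,"hand":0},
  {"x":0,"y":0,"z":0,"wx":0,"wy":0,"wz":0,"hand":0},
  {"x":0,"y":0,"z":0,"wx":0,"wy":0,"wz":0,"hand":0},
  {"x":0,"y":0,"z":0,"wx":0,"wy":0,"wz":0,"hand":0},
  {"x":0,"y":0,"z":0,"wx":0,"wy":0,"wz":0,"hand":0},
  {"x":0,"y":0,"z":0,"wx":0,"wy":0,"wz":0,"hand":0},
  {"x":0,"y":0,"z":0,"wx":0,"wy":0,"wz":0,"hand":0},
  {"x":0,"y":0,"z":0,"wx":0,"wy":0,"wz":0,"hand":0},
])

```text
time: 8.07
tool_pos: [0.4895, -0.1983, 0.1569]
tool_rot: [-3.131, 0.717, 1.475]
contact_force: [0.3, -0.6, -0.7]
opening: 0.0005
```

```bash
cat > ang.py <<'E'
from h import *
from scipy.optimize import minimize_scalar
def pt(th,r,y): return C+Cm@np.array([.053-r*np.cos(th)+.011*np.sin(th),y,.069+r*np.sin(th)+.011*np.cos(th)])
def label(g,last):
    # bright blob fully enclosed by the dark lid
    n,l,s,c=cv2.connectedComponentsWithStats((g>95).astype(np.uint8))
    ok=[i for i in range(1,n) if 15<s[i,4]<400 and abs(c[i]-last).max()<30]
    if not ok: return None
    return c[min(ok,key=lambda i:np.linalg.norm(c[i]-last))]
def gray(f): # undo crop zoom of the saved views
    return cv2.resize(cv2.imread('pics/'+f,0),(150,160),interpolation=cv2.INTER_AREA)
c4=label(gray('z4.png'),np.array([339,305])/3.733)
c0,d=ray('scene',c4[0]+220,c4[1]+110)
th=1.12;n=cx*np.sin(th)+cz*np.cos(th);P=c0+d*((H+.011*n-c0)@n)/(d@n)
y0=(P-H)@cy; r0=(P-H-.011*n)@(-cx*np.cos(th)+cz*np.sin(th))
def angle(c):
    r=minimize_scalar(lambda t:np.sum((proj('scene',pt(t,r0,y0))-c-[220,110])**2),bounds=(-.05,1.5),method='bounded');return round(r.x,3),round(r.fun**.5,2)
if __name__=='__main__':
    import sys
    print('r0,y0',r0.round(4),y0.round(4))
    for f,l in(('z3.png',(353,312)),('z5.png',(324,305)),('z6.png',(323,305))):
        c=label(gray(f),np.array(l)/3.733);print(f,c,angle(c))
    for k in range(int(sys.argv[2])):
        a=viewer.read_camera('scene')[110:270,220:370,::-1];b=cv2.convertScaleAbs(a,alpha=1.6,beta=15)
        c=label(cv2.cvtColor(b,cv2.COLOR_BGR2GRAY),np.array(eval(sys.argv[1]))/3.733);print(c,c is not None and angle(c))
    cv2.imwrite('pics/last.png',cv2.resize(b,(560,597),interpolation=cv2.INTER_CUBIC)); st()
E
python3 ang.py "(315,305)" 2
```

```text
r0,y0 0.0529 0.0295
z3.png [94.17518248 82.91970803] (np.float64(1.311), np.float64(0.05))
z5.png [86.228125 81.053125] (np.float64(0.95), np.float64(0.28))
z6.png [86.04361371 81.02803738] (np.float64(0.941), np.float64(0.31))
[84.2507837  81.19749216] (np.float64(0.853), np.float64(0.36))
[84.21451104 81.12302839] (np.float64(0.852), np.float64(0.44))
8.175 q [-0.131  0.492  1.75  -0.845  1.072  0.457] case [-3.660e-02 -1.000e-04  1.569e-01] F [-0.9   0.01  0.09]
[[-0.708  0.352  0.613]
 [ 0.26   0.936 -0.237]
 [-0.657 -0.008 -0.754]]
```

move_arm([
  {"x":0,"y":0,"z":0,"wx":0,"wy":0,"wz":0,"hand":0},
  {"x":0,"y":0,"z":0,"wx":0,"wy":0,"wz":0,"hand":0},
  {"x":0,"y":0,"z":0,"wx":0,"wy":0,"wz":0,"hand":0},
  {"x":0,"y":0,"z":0,"wx":0,"wy":0,"wz":0,"hand":0},
  {"x":0,"y":0,"z":0,"wx":0,"wy":0,"wz":0,"hand":0},
  {"x":0,"y":0,"z":0,"wx":0,"wy":0,"wz":0,"hand":0},
  {"x":0,"y":0,"z":0,"wx":0,"wy":0,"wz":0,"hand":0},
  {"x":0,"y":0,"z":0,"wx":0,"wy":0,"wz":0,"hand":0},
])

```text
time: 9.18
tool_pos: [0.4896, -0.1983, 0.157]
tool_rot: [-3.131, 0.717, 1.475]
contact_force: [0.4, -0.5, -0.4]
opening: 0.0005
```

```bash
python3 ang.py "(315,305)" 2 | tail -6
```

```text
[84.19873817 81.22712934] (np.float64(0.85), np.float64(0.34))
[84.21451104 81.21766562] (np.float64(0.851), np.float64(0.35))
9.275 q [-0.131  0.492  1.75  -0.845  1.072  0.457] case [-3.660e-02 -1.000e-04  1.569e-01] F [-0.86  0.03  0.8 ]
[[-0.708  0.352  0.613]
 [ 0.26   0.936 -0.237]
 [-0.657 -0.008 -0.754]]
```

View pics/last.png

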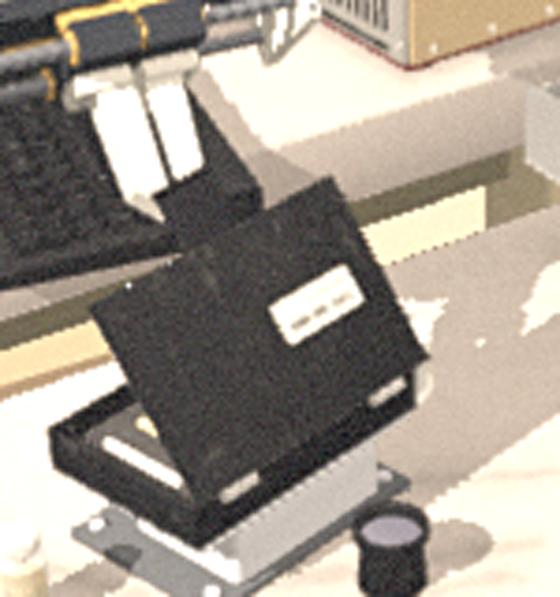

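The lid has rested on the fingertips at 0.851 rad for over a second. Next I'll work out the lowering increments.

```bash
python3 - <<'E'
import numpy as np
R=np.array([[-.708,.352,.613],[.26,.936,-.237],[-.657,-.008,-.754]])
p=np.array([-.0366,0,.157])
for th in(.7,.55,.4,.25,.12,.04,0):
    s=.010+.012*(.85-th)/.85
    t=np.array([.053-.1345*np.cos(th)-.0068+.68*s,.002*(.85-th)/.85*2,.069+.1345*np.sin(th)-.0063-.733*s])
    print(th,t.round(4),((t-p)@R).round(4));p=t
print('final down 15mm',(np.array([-.01,0,-.015])@R).round(4))
E
```

```text
0.7 [-0.0484  0.0007  0.1405] [ 0.0194 -0.0034  0.005 ]
0.55 [-0.0588  0.0014  0.1226] [ 0.0193 -0.0028  0.007 ]
0.4 [-0.0666  0.0021  0.1031] [ 0.0185 -0.0019  0.0098]
0.25 [-0.0716  0.0028  0.0824] [ 0.0173 -0.0009  0.0123]
0.12 [-0.0735  0.0034  0.0639] [0.0137 0.     0.0126]
0.04 [-0.0736  0.0038  0.0524] [0.0078 0.0004 0.0086]
0 [-0.0733  0.004   0.0466] [0.0037 0.0003 0.0045]
final down 15mm [ 0.0169 -0.0034  0.0052]
```

move_arm([
  {"x":0.002,"y":-0.0004,"z":0.0006,"wx":0,"wy":0,"wz":0,"hand":0},
  {"x":0.0045,"y":-0.001,"z":0.0012,"wx":0,"wy":0,"wz":0,"hand":0},
  {"x":0.007,"y":-0.0013,"z":0.0018,"wx":0,"wy":0,"wz":0,"hand":0},
  {"x":0.0095,"y":-0.0017,"z":0.0025,"wx":0,"wy":0,"wz":0,"hand":0},
  {"x":0.012,"y":-0.002,"z":0.0031,"wx":0,"wy":0,"wz":0,"hand":0},
  {"x":0.0145,"y":-0.0026,"z":0.0038,"wx":0,"wy":0,"wz":0,"hand":0},
  {"x":0.017,"y":-0.003,"z":0.0044,"wx":0,"wy":0,"wz":0,"hand":0},
  {"x":0.0194,"y":-0.0034,"z":0.005,"wx":0,"wy":0,"wz":0,"hand":0},
])

```text
time: 10.28
tool_pos: [0.4871, -0.1866, 0.1403]
tool_rot: [-3.131, 0.717, 1.475]
contact_force: [-0.8, 0.0, 0.2]
opening: 0.0005
```

```bash
python3 ang.py "(309,307)" 1 | tail -5
```

```text
[81.39563863 81.75389408] (np.float64(0.707), np.float64(0.7))
10.325 q [-0.109  0.514  1.771 -0.855  1.057  0.507] case [-0.0487  0.0005  0.1401] F [-1.14  1.19 -0.4 ]
[[-0.708  0.352  0.613]
 [ 0.26   0.936 -0.237]
 [-0.657 -0.009 -0.754]]
```

Tracking well: 0.707 rad against 0.70 planned, and joint 4 has margin.

move_arm([
  {"x":0.0025,"y":-0.0004,"z":0.0009,"wx":0,"wy":0,"wz":0,"hand":0},
  {"x":0.0048,"y":-0.0007,"z":0.0018,"wx":0,"wy":0,"wz":0,"hand":0},
  {"x":0.0072,"y":-0.001,"z":0.0026,"wx":0,"wy":0,"wz":0,"hand":0},
  {"x":0.0097,"y":-0.0014,"z":0.0035,"wx":0,"wy":0,"wz":0,"hand":0},
  {"x":0.012,"y":-0.0018,"z":0.0044,"wx":0,"wy":0,"wz":0,"hand":0},
  {"x":0.0145,"y":-0.0021,"z":0.0053,"wx":0,"wy":0,"wz":0,"hand":0},
  {"x":0.0169,"y":-0.0025,"z":0.0061,"wx":0,"wy":0,"wz":0,"hand":0},
  {"x":0.0193,"y":-0.0028,"z":0.007,"wx":0,"wy":0,"wz":0,"hand":0},
])

```text
time: 11.32
tool_pos: [0.4852, -0.1764, 0.1224]
tool_rot: [-3.131, 0.717, 1.475]
contact_force: [0.1, -0.4, 0.3]
opening: 0.0006
```

move_arm([
  {"x":0.0023,"y":-0.0002,"z":0.0012,"wx":0,"wy":0,"wz":0,"hand":0},
  {"x":0.0046,"y":-0.0005,"z":0.0024,"wx":0,"wy":0,"wz":0,"hand":0},
  {"x":0.0069,"y":-0.0007,"z":0.0037,"wx":0,"wy":0,"wz":0,"hand":0},
  {"x":0.0092,"y":-0.001,"z":0.0049,"wx":0,"wy":0,"wz":0,"hand":0},
  {"x":0.0116,"y":-0.0012,"z":0.0061,"wx":0,"wy":0,"wz":0,"hand":0},
  {"x":0.0139,"y":-0.0014,"z":0.0073,"wx":0,"wy":0,"wz":0,"hand":0},
  {"x":0.0162,"y":-0.0017,"z":0.0086,"wx":0,"wy":0,"wz":0,"hand":0},
  {"x":0.0185,"y":-0.0019,"z":0.0098,"wx":0,"wy":0,"wz":0,"hand":0},
])

```text
time: 12.32
tool_pos: [0.484, -0.1687, 0.1028]
tool_rot: [-3.131, 0.717, 1.475]
contact_force: [-0.2, 0.2, 0.0]
opening: 0.0005
```

```bash
python3 ang.py "(291,315)" 1 | tail -5
```

```text
[76.7090301  84.97658863] (np.float64(0.42), np.float64(1.06))
12.375 q [-0.074  0.572  1.805 -0.882  1.016  0.608] case [-0.0668  0.002   0.1025] F [-0.58  0.88 -1.72]
[[-0.708  0.352  0.613]
 [ 0.26   0.936 -0.237]
 [-0.657 -0.009 -0.754]]
```

move_arm([
  {"x":0.0022,"y":-0.0001,"z":0.0015,"wx":0,"wy":0,"wz":0,"hand":0},
  {"x":0.0043,"y":-0.0002,"z":0.0031,"wx":0,"wy":0,"wz":0,"hand":0},
  {"x":0.0065,"y":-0.0003,"z":0.0046,"wx":0,"wy":0,"wz":0,"hand":0},
  {"x":0.0087,"y":-0.0004,"z":0.0062,"wx":0,"wy":0,"wz":0,"hand":0},
  {"x":0.0108,"y":-0.0006,"z":0.0077,"wx":0,"wy":0,"wz":0,"hand":0},
  {"x":0.013,"y":-0.0007,"z":0.0092,"wx":0,"wy":0,"wz":0,"hand":0},
  {"x":0.0151,"y":-0.0008,"z":0.0108,"wx":0,"wy":0,"wz":0,"hand":0},
  {"x":0.0173,"y":-0.0009,"z":0.0123,"wx":0,"wy":0,"wz":0,"hand":0},
])

```text
time: 13.38
tool_pos: [0.4834, -0.1637, 0.0822]
tool_rot: [-3.131, 0.717, 1.475]
contact_force: [-0.1, -0.1, -1.1]
opening: 0.0002
```

move_arm([
  {"x":0.0017,"y":0,"z":0.0016,"wx":0,"wy":0,"wz":0,"hand":0},
  {"x":0.0034,"y":0,"z":0.0031,"wx":0,"wy":0,"wz":0,"hand":0},
  {"x":0.0051,"y":0,"z":0.0047,"wx":0,"wy":0,"wz":0,"hand":0},
  {"x":0.0068,"y":0,"z":0.0063,"wx":0,"wy":0,"wz":0,"hand":0},
  {"x":0.0086,"y":0,"z":0.0079,"wx":0,"wy":0,"wz":0,"hand":0},
  {"x":0.0103,"y":0,"z":0.0094,"wx":0,"wy":0,"wz":0,"hand":0},
  {"x":0.012,"y":0,"z":0.011,"wx":0,"wy":0,"wz":0,"hand":0},
  {"x":0.0137,"y":0,"z":0.0126,"wx":0,"wy":0,"wz":0,"hand":0},
])

```text
time: 14.38
tool_pos: [0.4835, -0.1617, 0.0637]
tool_rot: [-3.131, 0.717, 1.475]
contact_force: [-0.1, 0.1, 0.6]
opening: 0.0005
```

```bash
python3 ang.py "(274,335)" 1 | tail -5
```

```text
[74.15769231 89.62692308] (np.float64(0.171), np.float64(1.14))
14.425 q [-0.06   0.641  1.827 -0.922  0.968  0.699] case [-0.0736  0.0033  0.0634] F [-0.53 -0.65 -0.19]
[[-0.708  0.352  0.613]
 [ 0.26   0.936 -0.237]
 [-0.657 -0.009 -0.754]]
```

move_arm([
  {"x":0.001,"y":0,"z":0.0011,"wx":0,"wy":0,"wz":0,"hand":0},
  {"x":0.002,"y":0,"z":0.0021,"wx":0,"wy":0,"wz":0,"hand":0},
  {"x":0.003,"y":0,"z":0.0032,"wx":0,"wy":0,"wz":0,"hand":0},
  {"x":0.004,"y":0,"z":0.0043,"wx":0,"wy":0,"wz":0,"hand":0},
  {"x":0.0049,"y":0,"z":0.0054,"wx":0,"wy":0,"wz":0,"hand":0},
  {"x":0.0059,"y":0,"z":0.0064,"wx":0,"wy":0,"wz":0,"hand":0},
  {"x":0.0069,"y":0,"z":0.0075,"wx":0,"wy":0,"wz":0,"hand":0},
  {"x":0.0078,"y":0,"z":0.0086,"wx":0,"wy":0,"wz":0,"hand":0},
])

```text
time: 15.42
tool_pos: [0.4834, -0.1615, 0.0522]
tool_rot: [-3.131, 0.717, 1.475]
contact_force: [-0.3, 2.1, 0.4]
opening: 0.0007
```

```bash
python3 ang.py "(274,340)" 1 | tail -5
```

```text
[73.56504065 91.27235772] (np.float64(0.094), np.float64(1.26))
15.475 q [-0.06   0.661  1.832 -0.936  0.952  0.724] case [-0.0738  0.0033  0.052 ] F [-0.07  0.39 -0.65]
[[-0.708  0.352  0.613]
 [ 0.26   0.936 -0.237]
 [-0.657 -0.008 -0.754]]
```

move_arm([
  {"x":0.0012,"y":0,"z":0.001,"wx":0,"wy":0,"wz":0,"hand":0},
  {"x":0.0025,"y":0,"z":0.002,"wx":0,"wy":0,"wz":0,"hand":0},
  {"x":0.0037,"y":0,"z":0.003,"wx":0,"wy":0,"wz":0,"hand":0},
  {"x":0.005,"y":0,"z":0.003,"wx":0,"wy":0,"wz":0,"hand":0},
  {"x":0.0062,"y":0,"z":0.003,"wx":0,"wy":0,"wz":0,"hand":0},
  {"x":0.0075,"y":0,"z":0.003,"wx":0,"wy":0,"wz":0,"hand":0},
  {"x":0.0087,"y":0,"z":0.003,"wx":0,"wy":0,"wz":0,"hand":0},
  {"x":0.01,"y":0,"z":0.003,"wx":0,"wy":0,"wz":0,"hand":0},
])

```text
time: 16.48
tool_pos: [0.4839, -0.1559, 0.0434]
tool_rot: [-3.131, 0.717, 1.475]
contact_force: [0.0, -0.1, -0.2]
opening: 0.0005
```

```bash
python3 ang.py "(274,345)" 1 | tail -5
```

```text
[73.13963964 93.55855856] (np.float64(-0.004), np.float64(1.27))
16.525 q [-0.048  0.679  1.832 -0.94   0.947  0.746] case [-0.0792  0.0053  0.0433] F [ 0.78 -0.61 -0.62]
[[-0.708  0.352  0.613]
 [ 0.26   0.936 -0.237]
 [-0.657 -0.008 -0.754]]
```

move_arm([
  {"x":0.001,"y":0,"z":0,"wx":0,"wy":0,"wz":0,"hand":0},
  {"x":0.002,"y":0,"z":0,"wx":0,"wy":0,"wz":0,"hand":0},
  {"x":0.003,"y":0,"z":0,"wx":0,"wy":0,"wz":0,"hand":0},
  {"x":0.004,"y":0,"z":0,"wx":0,"wy":0,"wz":0,"hand":0},
  {"x":0.005,"y":0,"z":0,"wx":0,"wy":0,"wz":0,"hand":0},
  {"x":0.007,"y":0,"z":0,"wx":0,"wy":0,"wz":0,"hand":0},
  {"x":0.009,"y":0,"z":0,"wx":0,"wy":0,"wz":0,"hand":0},
  {"x":0.011,"y":0,"z":0,"wx":0,"wy":0,"wz":0,"hand":0},
])

```text
time: 17.52
tool_pos: [0.4847, -0.1475, 0.0361]
tool_rot: [-3.131, 0.717, 1.475]
contact_force: [-0.4, 0.0, 0.8]
opening: 0.0006
```

```bash
python3 ang.py "(274,345)" 2 | tail -6
```

```text
[73.24090909 93.50454545] (np.float64(-0.001), np.float64(1.18))
[73.19457014 93.53393665] (np.float64(-0.003), np.float64(1.22))
17.625 q [-0.032  0.694  1.829 -0.938  0.948  0.766] case [-0.087   0.0082  0.036 ] F [0.17 0.14 1.16]
[[-0.708  0.352  0.613]
 [ 0.26   0.936 -0.237]
 [-0.657 -0.008 -0.754]]
```

View pics/last.png

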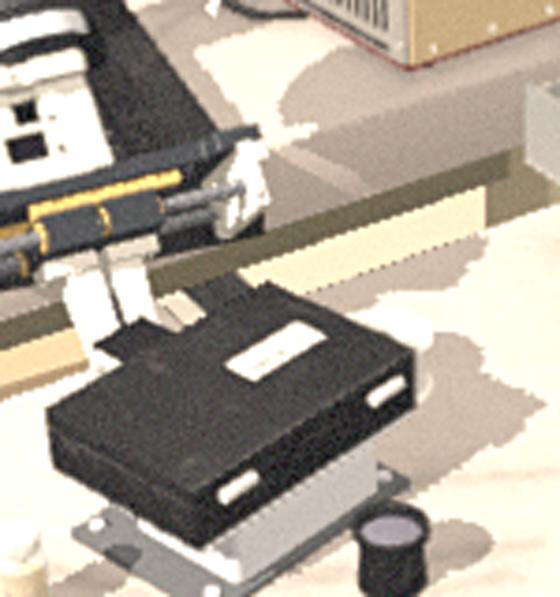

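The lid is shut flat and the fingers are below and ahead of the tab. I'll withdraw forward, then up.

move_arm([
  {"x":0.018,"y":-0.009,"z":-0.015,"wx":0,"wy":0,"wz":0,"hand":0},
  {"x":0.042,"y":-0.021,"z":-0.037,"wx":0,"wy":0,"wz":0,"hand":0},
  {"x":0.071,"y":-0.035,"z":-0.061,"wx":0,"wy":0,"wz":0,"hand":0},
  {"x":0.045,"y":-0.035,"z":-0.091,"wx":0,"wy":0,"wz":0,"hand":0},
  {"x":0.015,"y":-0.035,"z":-0.125,"wx":0,"wy":0,"wz":0,"hand":0},
  {"x":-0.015,"y":-0.035,"z":-0.16,"wx":0,"wy":0,"wz":0,"hand":0},
  {"x":-0.015,"y":-0.035,"z":-0.16,"wx":0,"wy":0,"wz":0,"hand":0},
  {"x":-0.015,"y":-0.035,"z":-0.16,"wx":0,"wy":0,"wz":0,"hand":0},
])

```text
time: 18.62
tool_pos: [0.4602, -0.0508, 0.1666]
tool_rot: [-3.13, 0.717, 1.475]
contact_force: [-0.8, 0.5, -0.1]
opening: 0.0006
```

```bash
python3 ang.py "(274,345)" 1 | tail -5; python3 - <<'E'
from h import *
a=cv2.imread('pics/s1.png').astype(int);s=shot('scene','s9.png');t=shot('top','t9.png')
b=cv2.imread('pics/s9.png').astype(int)
# loose things: mean change around each, in the scene view
for n,(u,v) in dict(vial=(226,264),loupe=(325,260),driver=(352,348),cutter=(418,285)).items():
    print(n,np.abs(a-b)[v-14:v+14,u-12:u+12].mean().round(1))
a=cv2.imread('pics/t1.png').astype(int);b=cv2.imread('pics/t9.png').astype(int)
for n,(u,v) in dict(vial=(276,328),spool=(242,206),loupe=(312,248),driver=(405,285),cutter=(377,200)).items():
    print('top',n,np.abs(a-b)[v-8:v+8,u-8:u+8].mean().round(1))
E
```

```text
[73.13901345 93.58295964] (np.float64(-0.005), np.float64(1.27))
18.675 q [ 0.163  0.472  1.754 -0.729  1.249  0.621] case [-0.1866  0.0088  0.1661] F [-0.44 -0.75 -0.23]
[[-0.708  0.352  0.612]
 [ 0.259  0.936 -0.238]
 [-0.657 -0.01  -0.754]]
vial 9.3
loupe 8.4
driver 13.9
cutter 16.0
top vial 3.6
top spool 25.6
top loupe 3.4
top driver 11.3
top cutter 8.0
```

View pics/t9.png

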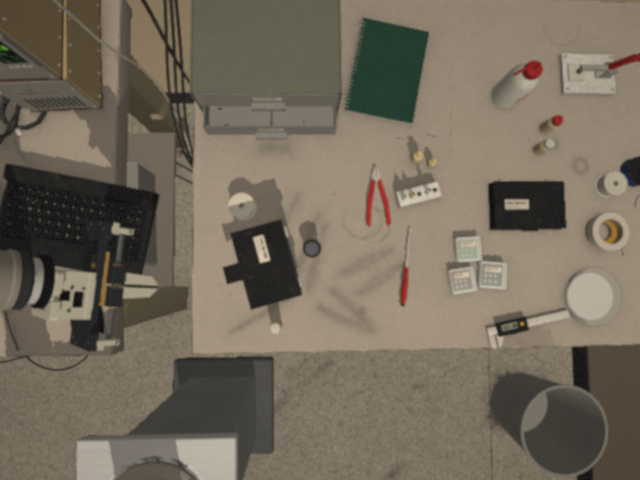

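The lid is shut, with its tab at (235,273). The spool (242,206), vial (276,328), loupe (312,248), driver and cutter are at the same pixels as before. The pixel differences measured on them fit the changed shadows. The arm is clear, so I'm handing in.

```bash
python3 -c "from cell import robot;print(robot.hand_in())"
```

```text
the job is handed in; nothing more can be done
None
```

The lid is fully shut and the job is handed in at about 19 s, with the arm well clear of the case.

- **Tip:** I nudged the tab forward from behind with the shut fingertips until the lid passed its balance. I then hopped over it to the front.
- **Catch:** The lid came to rest on the fingers at about 0.85 rad. It held there for at least a second (readings 0.853, 0.852, 0.850, 0.851).
- **Lower:** I lowered it at about 0.15 rad/s, slower near the end. I then slid the fingers out forward and up.

**Last checks:**
- **Lid angle:** It read about -0.005 rad after I withdrew, the same as before. The label-based angle ran 0.02 to 0.05 rad above plan partway down. By the last steps the pointing error was about 1.2 px, so that reading is only approximate. The pictures also show the lid closed.
- **Forces:** Readings stayed near the noise level of 1 to 2 N, with one brief 2.7 N reading when the arm stopped before the catch.
- **Other objects:** The spool, vial, loupe, screwdriver and cutters look unmoved in the top view. The pixel difference was largest at the spool (25.6), and I put that down to the lid's changed shadow.

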